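# Feel for the hidden release and open the medicine lock box

## Task

Take the release key out of its wooden stand, rest its tip in the groove of the lock box's cover plate and slide it along the groove until it drops into the hidden release; push it fully home, collar down on the plate, and leave it standing there. That unlocks the aluminium hatch behind the groove: slide the hatch fully open. Do not disturb the other things on the desk.

Things in the scene. Friction and masses are not known exactly. Their poses are not given: they have to be found in the camera images.
- key_grip (a point): Centre of the grip of the loose release key (94 mm tall, about 220 g), half-way up the grip. Grip: black, square, 24 x 24 mm (sides along this point's x and y), 56 mm tall. Under it a steel collar 36 mm across, 6 mm thick, then a round steel shank 12 mm across, 32 mm long. z points up the key. At the start it stands upright in the stand, collar on the stand's top: lift it 35 mm to clear.
- key_tip (a point): The flat nose of the key, on its axis, 66 mm below key_grip and 32 mm below the collar's underside. The last 5 mm of the shank taper from 12 mm to this nose, 7 mm across.
- stand: Fixed light wooden block 70 x 70 mm, 45 mm high, holding the key in a 16 mm wide hole 38 mm deep at its centre. Origin: centre of its underside. It stands left or right of the lock box.
- lockbox: Fixed grey steel lock box 200 mm (x) by 290 mm (y), 70 mm high. Origin: centre of its underside; x points away from the robot's side. The half towards the robot is the cover plate with the groove, the far half carries the hatch. Two rails, 9 mm above the plate, run along the hatch's front and rear edges.
- groove (a point): Centre of the groove at the level of the cover plate, 70 mm above the desk and 50 mm from the box's middle in -x; axes as the lock box. A black channel 18 mm wide (x), 120 mm long (60 mm either way in y), with a rigid floor 4 mm below the plate. The release hidden in its floor lies at an unknown place, its centre up to 42 mm either way in y, and is found by feel.
- groove_end (a point): The groove's -y end at plate level. The hidden release is a 17 mm long stretch of the groove's floor, as wide as the groove and looking like the rest: a spring plug that yields at about 0.5 N (1 N when down; the key's weight is enough) and sinks up to 31 mm, leaving a hole with straight walls. The key is home with its collar on the plate, nose 32 mm below the plate.
- hatch (a joint): Travel of the hatch in m: 0 closed (start), 0.12 fully open against its stop. It moves along -y of the lock box, needs about 2 to 3 N and stays where it is left. A latch blocks it until the plug is pushed down by more than about 10 mm; the key left in the hole keeps it unlocked.
- hatch_fin (a point): Centre of the hatch's black upright grip fin: 60 mm long in x, 14 mm thick in y (axes as the lock box), 36 mm high, top 112 mm above the desk. It stands amid the aluminium hatch plate (98 x 140 x 6 mm, upper face 76 mm above the desk), 96.5 mm from the groove's centre line in +x and, closed, 70 mm from the groove's centre in +y.
- mug: White mug, 82 mm across, 95 mm high, on the other side of the lock box from the stand; bystander. Origin: centre of underside.
- pill_jar: White jar 60 mm across, 85 mm high; bystander. Origin: centre of underside.
- tape: Roll of clear tape lying flat, 90 mm across, 24 mm high; bystander. Origin: centre of underside.
- stapler: Grey stapler 36 x 130 mm (along its y), 51 mm high; bystander. Origin: centre of underside.
- glue: White glue bottle 40 mm across, 110 mm high; bystander. Origin: centre of underside.
Mind the look-alikes: they are no part of the job. Leave any purple or red look-alike of the part that bears key_grip alone.

How it is judged:
On the way, in this order (a step that is already met when the one before it is completed fails the run):
1. the key's tip is down in the groove, on its floor (x of key_tip in the frame of groove between -0.009 and 0.009 m and y of key_tip in the frame of groove between -0.06 and 0.06 m and z of key_tip in the frame of groove between -0.009 and -0.001 m), for 0.2 s.
2. the key has dropped into the release, fully home, hatch still closed (x of key_tip in the frame of groove between -0.009 and 0.009 m and y of key_tip in the frame of groove between -0.06 and 0.06 m and z of key_tip in the frame of groove below -0.028 m and angle between key_tip's own z axis and vertical below 0.15 rad and value of joint hatch below 0.02 m), for 0.2 s.
3. the hatch is slid fully open (value of joint hatch above 0.112 m), for 0.2 s.
At the end, for the whole second after the job is handed in: The key stands in the release, upright within 0.15 rad, its tip in the groove and at least 28 mm below the cover plate; the hatch is at rest, open by at least 112 of its 120 mm (x of key_tip in the frame of groove between -0.009 and 0.009 m and y of key_tip in the frame of groove between -0.06 and 0.06 m and z of key_tip in the frame of groove below -0.028 m and angle between key_tip's own z axis and vertical below 0.15 rad and value of joint hatch above 0.112 m and velocity of joint hatch between -0.01 and 0.01 m/s); the robot touches nothing.
It fails at once if a bystander is shifted by more than 30 mm (distance of any of mug, pill_jar, tape, stapler, glue from where it was at the start of the episode above 0.03 m).
It also fails if it takes over 72 s, if anything falls off the work surface, if the arm or the gripper's body presses on something with over 40 N, if the wrist force passes 120 N, or if a joint passes its speed limit or range.

## Robot

A 7-joint arm with a two-finger parallel gripper is mounted at the origin on the work surface. World frame = base frame: x ahead of the robot, y to its left, z up, the work surface at z = 0. Lengths are in m, angles in rad, forces in N, time in s.
With the tool pointing down it reaches from about 0.35 to 0.9 m from the base axis. Payload 8.1 kg.
Tool frame: the origin (TCP) lies at the very end of the fingers, on their centre line; the grasp point (between the pads) lies 19 mm behind it (env.grip_depth is the distance from the TCP to the grasp point, in m); y points along the fingers, x is the direction in which the jaws open and shut, and the axes are right-handed (so a half turn about y gives the same grasp; the last joint's range is limited). The gripper opens to 85 mm and grips with 20 to 120 N. Pads are 22 mm wide; open, the fingers measure 114 mm over their backs; the gripper's body (76 mm by 85 mm) begins 54 mm behind the grasp point. The pads swing forward as they close: fully open they stand 13 mm farther back than shut.
Start: joints at [1.052, 0.434, 0.025, 1.573, -0.012, 1.134, -0.075], TCP at [0.252, -0.572, 0.194] pointing down, gripper open.
Joint ranges: [-2.62, 2.62], [-0.44, 2.09], [-1.27, 1.32], [0.08, 2.57], [-1.32, 4.46], [0.12, 2], [-2.74, 2.74]. Speed limits (rad/s): [2.22, 2.22, 3.01, 3.01, 3.14, 3.14, 3.14].

## Interface

Orientations are given as a rotation vector (axis times angle).
In Python, from rig import monitor, capture, camera_params, env gives the robot as it stands.
- The arm moves only by the shell command python3 -m pendant 'ROWS' [FORCE]. ROWS is JSON, a list of rows, each a list of 3 entries, a list of its own where there are three numbers: the opening, from -1 (shut) to 1 (fully open), so that 0 is half open, then the shift along the tool's x, y, z each as a share of 40 mm, from -1 to 1, then the turn, a rotation vector about the tool's x, y, z each as a share of 0.1 rad, from -1 to 1. In form: [[hand, [x, y, z], [ax, ay, az]], ...]. A call has 1 to 10 rows; each row shifts and turns the commanded pose from where the row before left it, along the tool's axes as they then stand; what a row does not reach is not made up. A row lasts 1/8 s, in which the tool goes at most 62.5 mm and 10.7 degrees, less where a joint would pass 70% of its speed; a pose out of reach is approached as far as the arm can. A call with a number of a shift or a turn outside -1 to 1 is refused whole. A call with a gripper value outside its range is refused whole. The fingers move at their own pace and stop on an object; FORCE is the grip in N (left out, the last holds). Time passes only in rows, so rows that do not move let the fingers close. It gives the time, the measured TCP pose, the force and the opening at its end, in the units of the state.
- monitor.observe(): the state, without advancing time (a new reading comes with each control period).
- capture(name): name is "scene" or "top" or "wrist"; returns the picture (480x640x3 uint8, red, green, blue); there is no depth.
- camera_params(name): a dict with "camera_matrix" (3x3 intrinsics, pixels), "origin" and "attitude" of the camera in the world; the wrist camera has in their place "tool_from_camera" (4x4, takes a point from camera to tool coordinates, whose origin is the TCP and whose axes are the tool frame's). Camera axes: x right, y up, looking along -z (the intrinsics and any distortion apply to the point x, -y, -z); pixel columns grow to the right and rows downward; lengths in m; the calibration is good to about 2 mm. A picture is of the moment at which its call begins: read the wrist's pose just before it. camera_params takes no time and is no camera call.
- env.sign_off(): hands the job in, once; it reports no verdict.
The state is a dict: "t": time; "qpos": joint angles; "qvel": joint speeds; "joint_efforts": joint torques, N m; "ee_pos": TCP position; "tool_rot": TCP orientation; "ft_force": force on the tool from outside, world axes, zero at the start; "ft_torque": the same for the moment, N m; "opening": opening from 0.0 (shut) to 1.0 (fully open).
Only numpy, scipy, OpenCV 4.12 (cv2) and the standard library are available. Lean on these libraries where they do the work, as an engineer would, in place of code of your own. Each camera call takes 0.05 s, during which the arm holds its last target.

## Working session

There is one attempt and no reset: what is moved stays moved. The work goes in short steps, Python scripts to look and compute and a shell command to move; the robot and the scene stay as the last step left them, time stands still between calls to the robot, and variables do not carry over. Pictures are saved under pics/ and viewed, and the job is handed in when it is done.

```bash
ls; mkdir -p pics; python3 - <<'E'
from rig import monitor, capture, camera_params, env
import cv2
print(monitor.observe())
for n in ("scene","top","wrist"):
    cv2.imwrite(f"pics/{n}0.png",capture(n)[:,:,::-1]); print(n,camera_params(n))
E
```

```text
pics
{'t': 0.0, 'qpos': array([ 1.05240878,  0.43521542,  0.02493996,  1.5741101 , -0.01164303,
        1.13401541, -0.07513517]), 'qvel': array([ 0.00113779,  0.00233123,  0.00029003,  0.00050981, -0.00093612,
        0.00103709,  0.00059953]), 'joint_efforts': array([-1.87561694e-03, -6.70486236e+01,  1.02345116e+00, -3.16212237e+01,
        1.52046204e-02,  1.25362450e-02, -1.80266051e-05]), 'ee_pos': array([ 0.25218355, -0.57122843,  0.1927253 ]), 'tool_rot': array([-1.37683716,  0.89881994, -0.89653158]), 'ft_force': array([0.05642145, 0.31120328, 0.53185351]), 'ft_torque': array([ 0.00776562, -0.03546291, -0.01191761]), 'opening': 1.0003758775459906}
scene {'camera_matrix': array([[585.53497885,   0.        , 317.26148062],
       [  0.        , 585.53497885, 231.43317022],
       [  0.        ,   0.        ,   1.        ]]), 'origin': array([ 1.32710119, -0.50010394,  0.99250447]), 'attitude': array([0.71419982, 0.39565939, 0.9565411 ])}
top {'camera_matrix': array([[606.27809339,   0.        , 320.68234937],
       [  0.        , 606.27809339, 240.33749396],
       [  0.        ,   0.        ,   1.        ]]), 'origin': array([ 0.34604789, -0.00514513,  1.81101666]), 'attitude': array([ 0.092494  , -0.09563659, -1.55036039])}
wrist {'camera_matrix': array([[356.45204071,   0.        , 321.84376659],
       [  0.        , 356.45204071, 241.44947985],
       [  0.        ,   0.        ,   1.        ]]), 'tool_from_camera': array([[ 9.99999400e-01, -1.27549119e-04,  1.08780241e-03,
         1.86455133e-03],
       [ 1.08398137e-03,  2.57391460e-01, -9.66306608e-01,
        -1.80408301e-01],
       [-1.56739494e-04,  9.66307208e-01,  2.57391444e-01,
         6.50528877e-02],
       [ 0.00000000e+00,  0.00000000e+00,  0.00000000e+00,
         1.00000000e+00]])}
```

View pics/top0.png

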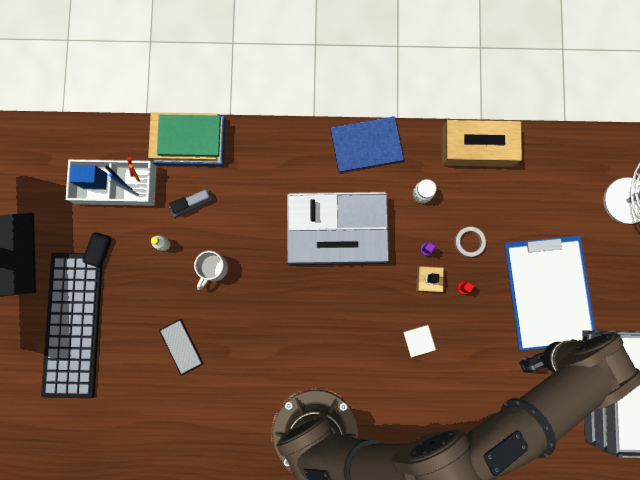

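View pics/scene0.png

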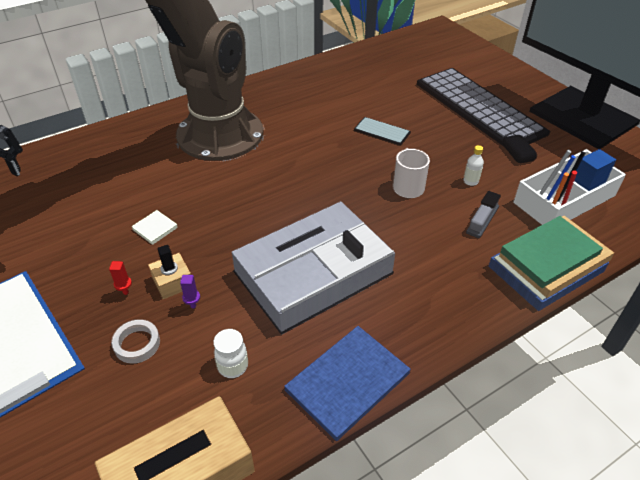

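View pics/wrist0.png

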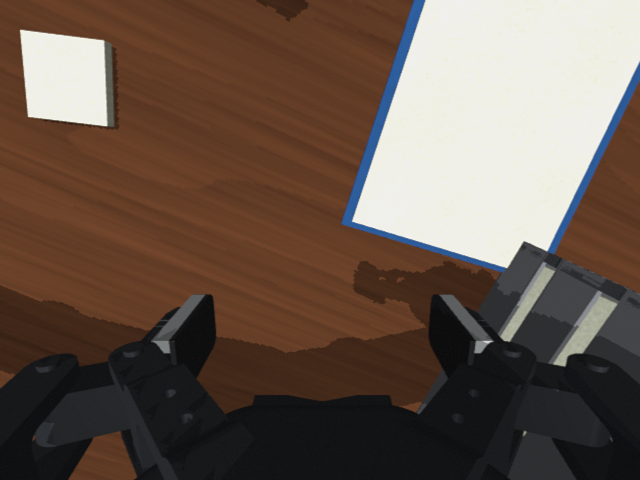

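The top view has world +x up and +y left. The lock box is centred near (338,228) and the stand with the black key is at (431,279). The purple and red look-alikes are at (428,249) and (466,288). I'll zoom in to measure.

```bash
cat > h.py <<'E'
import numpy as np, cv2
from scipy.spatial.transform import Rotation as R
from rig import monitor, capture, camera_params, env
def cam(n,st=None):
    p=camera_params(n);K=p['camera_matrix']
    if n=='wrist':
        T=np.array(p['tool_from_camera']);Rt=R.from_rotvec(st['tool_rot']).as_matrix()
        return K,Rt@T[:3,:3],np.array(st['ee_pos'])+Rt@T[:3,3]
    return K,R.from_rotvec(p['attitude']).as_matrix(),np.array(p['origin'])
def p2w(c,u,v,z):
    K,Rm,o=c
    d=Rm@np.array([(u-K[0,2])/K[0,0],-(v-K[1,2])/K[1,1],-1.])
    return o+d*(z-o[2])/d[2]
def w2p(c,P):
    K,Rm,o=c
    q=Rm.T@(np.asarray(P)-o); return np.array([K[0,2]+K[0,0]*q[0]/-q[2],K[1,2]-K[1,1]*q[1]/-q[2]])
def crop(img,x0,y0,x1,y1,s,name):
    cv2.imwrite(name,cv2.resize(img[y0:y1,x0:x1],None,fx=s,fy=s,interpolation=cv2.INTER_CUBIC))
E
python3 - <<'E'
from h import *
a=cv2.imread('pics/top0.png'); crop(a,275,180,405,277,6,'pics/tb.png'); crop(a,395,225,495,300,8,'pics/ts.png')
b=cv2.imread('pics/scene0.png'); crop(b,100,230,220,320,6,'pics/ss.png');crop(b,225,195,405,330,4,'pics/sb.png')
E
```

```text
(no output)
```

View pics/tb.png

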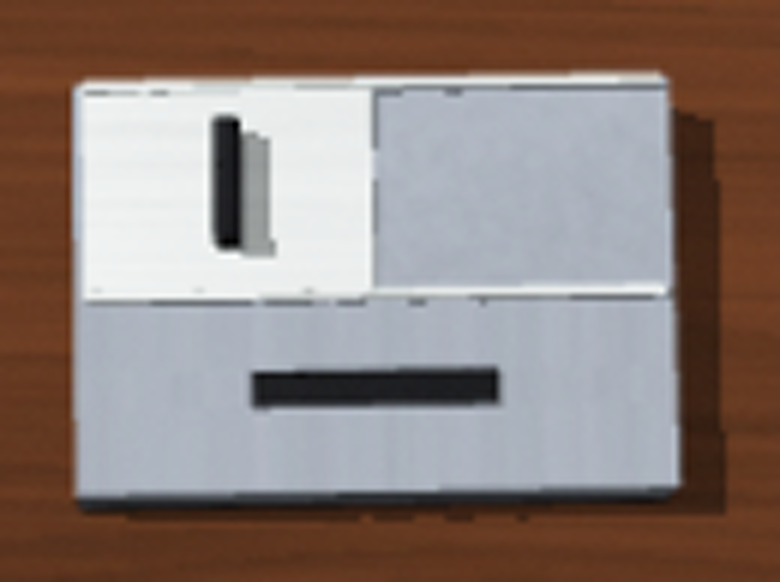

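View pics/ts.png

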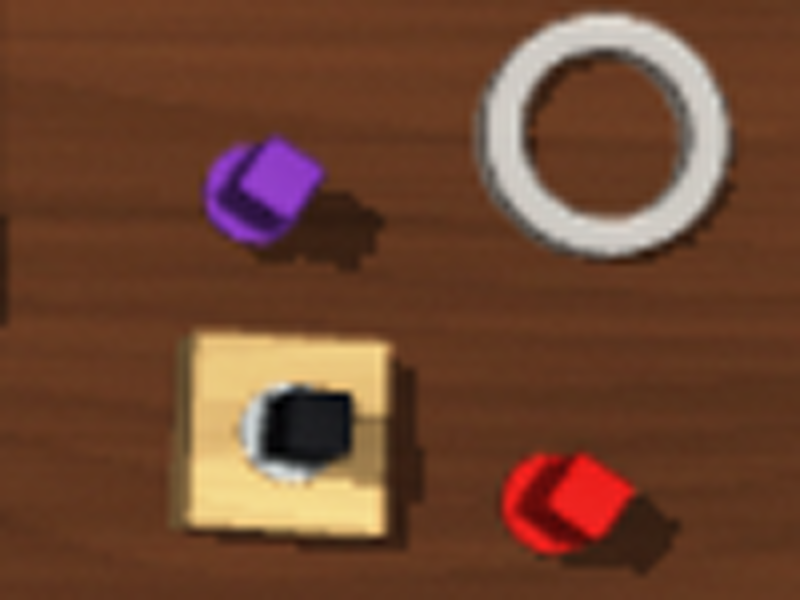

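View pics/ss.png

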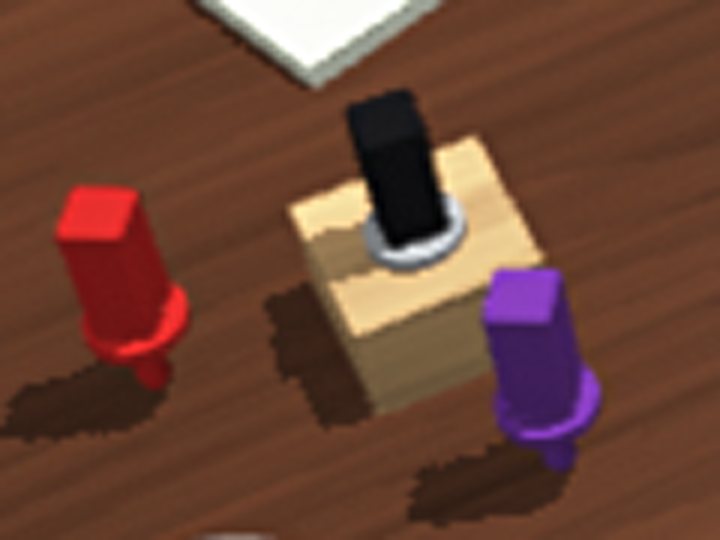

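View pics/sb.png

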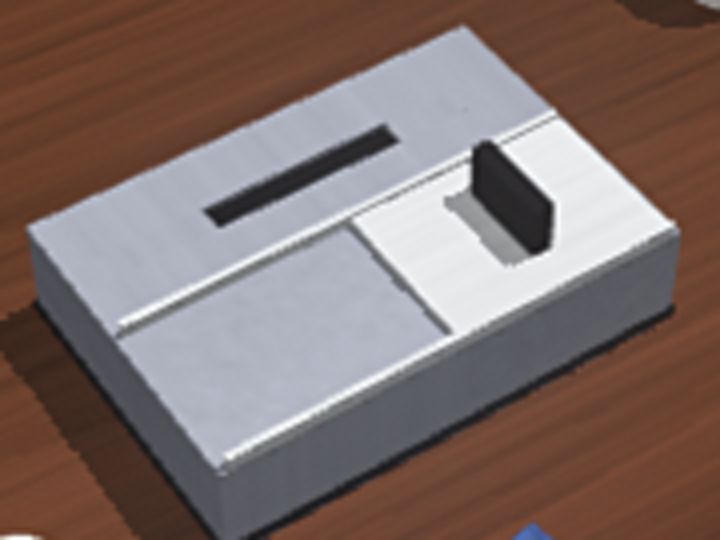

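```bash
python3 - <<'E'
from h import *
np.set_printoptions(precision=4,suppress=True)
c=cam('top'); s=cam('scene')
f=lambda u,v,k,x0,y0:((u+.5)/k-.5+x0,(v+.5)/k-.5+y0)
def show(n,pts,z,k,x0,y0,cc):
    W=np.array([p2w(cc,*f(u,v,k,x0,y0),z) for u,v in pts]); m=W.mean(0)
    e=[np.linalg.norm(W[i]-W[(i+1)%len(W)]) for i in range(len(W))]
    ang=[np.degrees(np.arctan2(*(W[(i+1)%len(W)]-W[i])[[1,0]])) for i in range(len(W))]
    print(n,m,'edges',np.array(e),'ang',np.array(ang))
show('groove top',[(252,373),(497,367),(499,403),(254,409)],.07,6,275,180,c)
show('groove scene',[(204,209),(386,124),(400,137),(219,228)],.07,4,225,195,s)
show('stand top',[(192,331),(393,343),(387,538),(185,526)],.045,8,395,225,c)
show('stand scene',[(289,208),(477,136),(545,257),(357,335)],.045,6,100,230,s)
show('key top',[(266,394),(352,391),(352,455),(270,463)],.107,8,395,225,c)
show('key scene',[(347,103),(410,91),(427,139),(364,152)],.107,6,100,230,s)
show('collar',[(240,435),(295,383),(290,483)],.051,8,395,225,c)
show('box rail corners?',[(80,80),(665,75),(680,488),(75,497)],.07,6,275,180,c)
show('fin top',[(211,117),(240,117),(238,249),(212,249)],.112,6,275,180,c)
E
```

```text
groove top [ 0.5456 -0.0546  0.07  ] edges [0.1182 0.0175 0.118  0.0175] ang [ -87.5224 -176.213    92.4741    4.248 ]
groove scene [ 0.546  -0.0541  0.07  ] edges [0.1187 0.0129 0.12   0.0166] ang [ 91.471    4.7957 -86.7929 179.8747]
stand top [ 0.4521 -0.3293  0.045 ] edges [0.0735 0.0711 0.0735 0.0711] ang [-92.3684 177.8932  87.6578  -2.1147]
stand scene [ 0.4526 -0.3281  0.045 ] edges [0.0713 0.0679 0.07   0.0692] ang [ 87.655   -2.0307 -91.2479 179.0751]
key top [ 0.4516 -0.3252  0.107 ] edges [0.0303 0.0225 0.029  0.0243] ang [-86.9481 179.7091  96.6043   3.1511]
key scene [ 0.4561 -0.3288  0.107 ] edges [0.0216 0.0248 0.0214 0.0253] ang [  73.3161   -8.5036 -105.635   171.8927]
collar [ 0.4519 -0.323   0.051 ] edges [0.0278 0.0364 0.0249] ang [-46.1333 176.9327  46.6763]
box rail corners? [ 0.5964 -0.0536  0.07  ] edges [0.2848 0.2018 0.2905 0.2035] ang [ -88.4224 -177.6424   91.9137    0.7392]
fin top [0.6372 0.0192 0.112 ] edges [0.0138 0.0633 0.0123 0.0633] ang [ -88.9223 -179.7418   91.0711    1.595 ]
```

```bash
cat >> h.py <<'E'
np.set_printoptions(precision=4,suppress=True)
def plan(P,jaw_deg):
    """TCP target P, tool y down, tool x at world heading jaw_deg (mod 180 chosen nearest)"""
    st=monitor.observe(); M=R.from_rotvec(st['tool_rot']).as_matrix()
    best=None
    for k in (0,180):
        a=np.radians(jaw_deg+k); x=np.array([np.cos(a),np.sin(a),0]);y=np.array([0,0,-1.]);T=np.c_[x,y,np.cross(x,y)]
        rv=R.from_matrix(M.T@T).as_rotvec()
        if best is None or np.linalg.norm(rv)<np.linalg.norm(best[0]): best=(rv,T)
    d=np.asarray(P)-st['ee_pos']
    print('t',st['t'],'pos',st['ee_pos'],'jaw',np.degrees(np.arctan2(M[1,0],M[0,0])),'F',st['ft_force'],'open',st['opening'])
    print(' turn(units .1)',best[0]/.1,' shift now-axes (units 40mm)',M.T@d/.04,' shift target-axes',best[1].T@d/.04, 'q7',st['qpos'][6])
E
python3 - <<'E'
from h import *
plan([0.452,-0.328,0.20],88)
c=cam('top'); print(p2w(c,428,248,.04),p2w(c,465,288,.04),p2w(c,471,242,.02))
E
```

```text
t 0.15 pos [ 0.2522 -0.5714  0.1929] jaw -66.18142359817408 F [ 0.5739 -0.0711  0.5617] open 0.9968565836911336
 turn(units .1) [ 0.0035  4.5062 -0.0111]  shift now-axes (units 40mm) [-3.5503 -0.1734  7.0258]  shift target-axes [-6.2556 -0.1768  4.7784] q7 -0.07510562448225995
[ 0.5429 -0.3226  0.04  ] [ 0.4276 -0.4302  0.04  ] [ 0.5655 -0.4543  0.02  ]
```

```bash
python3 -m pendant '[[1,[0,-0.1,0],[0,1,0]],[1,[0,-0.1,0],[0,1,0]],[1,[0,0,0],[0,1,0]],[1,[0,0,0],[0,1,0]],[1,[0,0,0],[0,0.5,0]],[1,[-1,0,0.75],[0,0,0]],[1,[-1,0,0.75],[0,0,0]],[1,[-1,0,0.75],[0,0,0]],[1,[-1,0,0.75],[0,0,0]],[1,[-1,0,0.75],[0,0,0]]]' 40; python3 -m pendant '[[1,[-1,0,0.75],[0,0,0]],[1,[-0.25,0,0.2],[0,0,0]],[1,[0,0,0],[0,0,0]],[1,[0,0,0],[0,0,0]]]'; python3 - <<'E'
from h import *
plan([0.452,-0.328,0.20],88)
cv2.imwrite("pics/w1.png",capture("wrist")[:,:,::-1])
E
```

```text
t: 1.4
ee_pos: [0.41, -0.3756, 0.2014]
tool_rot: [-1.193, 1.235, -1.234]
ft_force: [0.4, -0.2, 0.1]
opening: 1.004
t: 1.9
ee_pos: [0.4476, -0.3299, 0.2014]
tool_rot: [-1.193, 1.236, -1.236]
ft_force: [0.3, -0.2, 0.8]
opening: 1.005
t 1.9 pos [ 0.4476 -0.3299  0.2014] jaw -92.09420657733216 F [ 0.3232 -0.1785  0.8475] open 1.004996516540314
 turn(units .1) [ 0.0078 -0.0164  0.0066]  shift now-axes (units 40mm) [-0.052   0.035   0.1076]  shift target-axes [-0.0518  0.0351  0.1077] q7 -1.0634175783152255
```

View pics/w1.png

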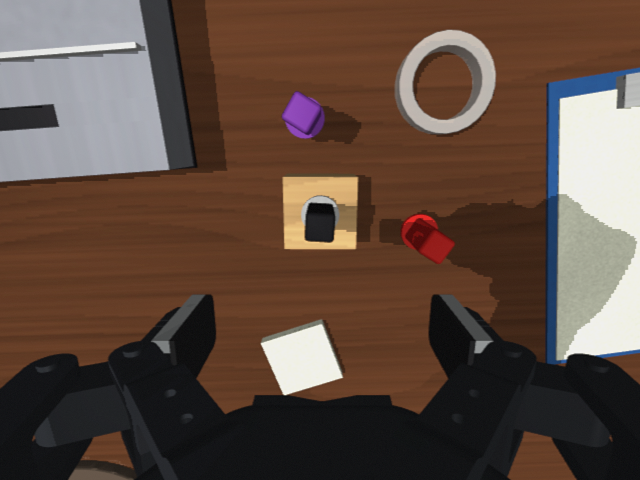

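```bash
python3 - <<'E'
from h import *
a=cv2.imread('pics/w1.png'); crop(a,270,165,370,240+20,8,'pics/w1k.png')
E
```

```text
(no output)
```

View pics/w1k.png

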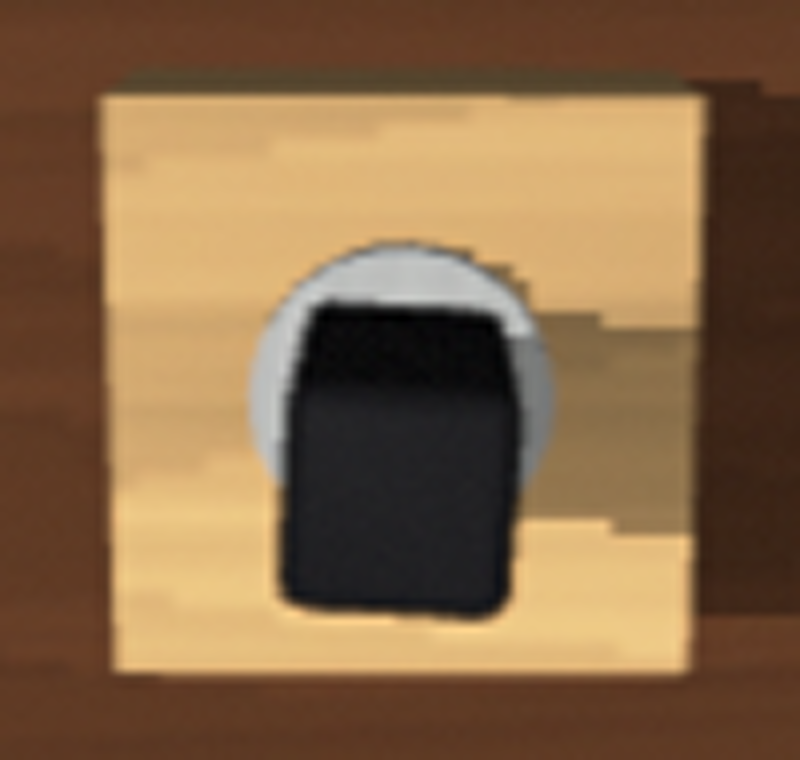

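```bash
python3 - <<'E'
from h import *
c=cam('wrist',monitor.observe())
def show(n,pts,z,k=8,x0=270,y0=165):
    W=np.array([p2w(c,(u+.5)/k-.5+x0,(v+.5)/k-.5+y0,z) for u,v in pts]); m=W.mean(0)
    print(n,m,[round(np.linalg.norm(W[i]-W[(i+1)%len(W)]),4) for i in range(len(W))],[round(np.degrees(np.arctan2(*(W[(i+1)%len(W)]-W[i])[[1,0]])),1) for i in range(len(W))])
show('keytop',[(290,396),(520,404),(508,617),(280,608)],.107)
show('keybase',[(315,303),(500,317)],.051)
show('stand',[(100,95),(706,95),(690,674),(113,674)],.045)
show('collar',[(248,395),(554,395)],.051)
print(w2p(cam('top'),[.4521,-.3287,.107]))
E
```

```text
keytop [ 0.4511 -0.3297  0.107 ] [np.float64(0.0225), np.float64(0.0216), np.float64(0.0228), np.float64(0.0215)] [np.float64(-94.1), np.float64(175.2), np.float64(85.5), np.float64(-5.5)]
keybase [ 0.4619 -0.3307  0.051 ] [np.float64(0.0217), np.float64(0.0217)] [np.float64(-96.5), np.float64(83.5)]
stand [ 0.4511 -0.3296  0.045 ] [np.float64(0.0706), np.float64(0.0703), np.float64(0.0709), np.float64(0.0703)] [np.float64(-92.1), np.float64(177.8), np.float64(87.9), np.float64(-2.5)]
collar [ 0.4519 -0.3295  0.051 ] [np.float64(0.036), np.float64(0.036)] [np.float64(-92.1), np.float64(87.9)]
[434.5391 277.6048]
```

```bash
python3 -m pendant '[[1,[0,0,0],[0,0.5,0]],[1,[0,0,0.1],[0,0,0]],[1,[0,1,0],[0,0,0]],[1,[0,1,0],[0,0,0]],[1,[0,1,0],[0,0,0]],[1,[0,0,0],[0,0,0]],[1,[0,0,0],[0,0,0]]]' ; python3 - <<'E'
from h import *
plan([0.4515,-0.3293,0.063],85)
cv2.imwrite("pics/w2.png",capture("wrist")[:,:,::-1])
E
```

```text
t: 2.82
ee_pos: [0.4535, -0.3295, 0.0828]
tool_rot: [-1.168, 1.27, -1.272]
ft_force: [-1.0, 0.0, 0.9]
opening: 1.0
t 2.825 pos [ 0.4535 -0.3295  0.0828] jaw -94.83623444545587 F [-0.9734  0.0453  0.8822] open 0.9996830227407393
 turn(units .1) [-0.0124  0.0286  0.0074]  shift now-axes (units 40mm) [-0.0023  0.4954 -0.0508]  shift target-axes [-0.0017  0.4955 -0.0502] q7 -1.1133477036110282
```

View pics/w2.png

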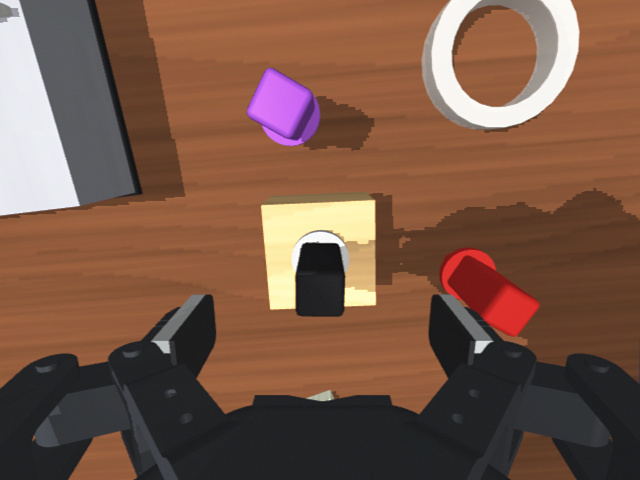

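```bash
python3 -m pendant '[[1,[0,0.25,-0.05],[0,0,0]],[1,[0,0.25,0],[0,0,0]],[1,[0,0,0],[0,0,0]],[-1,[0,0,0],[0,0,0]],[-1,[0,0,0],[0,0,0]],[-1,[0,0,0],[0,0,0]],[-1,[0,0,0],[0,0,0]],[-1,[0,0,0],[0,0,0]],[-1,[0,0,0],[0,0,0]]]' 60; python3 - <<'E'
from h import *
plan([0.4515,-0.3293,0.063],85)
cv2.imwrite("pics/w3.png",capture("wrist")[:,:,::-1])
E
```

```text
t: 4.0
ee_pos: [0.4511, -0.3286, 0.0619]
tool_rot: [-1.168, 1.27, -1.271]
ft_force: [-1.3, 1.6, 6.5]
opening: 0.258
t 4.0 pos [ 0.4511 -0.3286  0.0619] jaw -94.82520020426848 F [-1.2687  1.6389  6.4534] open 0.25818420133293807
 turn(units .1) [-0.0053  0.0305  0.0019]  shift now-axes (units 40mm) [ 0.0175 -0.0267  0.0115]  shift target-axes [ 0.0175 -0.0267  0.0115] q7 -1.1124225352427968
```

View pics/w3.png

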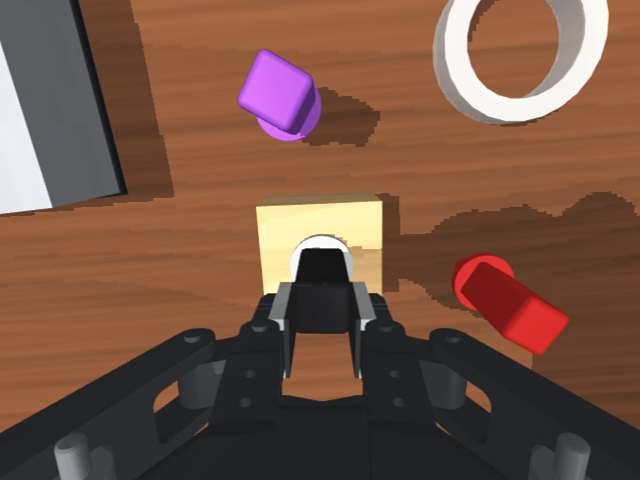

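```bash
python3 -m pendant '[[-1,[0,-0.5,0],[0,0,0]],[-1,[0,-1,0],[0,0,0]],[-1,[0,-1,0],[0,0,0]],[-1,[0,-0.3,0],[0,0,0]],[-1,[0,0,0],[0,0,0]]]' ; python3 - <<'E'
from h import *
plan([0.47,-0.11,0.175],92.3)
E
```

```text
t: 4.68
ee_pos: [0.4509, -0.3286, 0.1733]
tool_rot: [-1.168, 1.271, -1.271]
ft_force: [-0.6, -0.4, -2.1]
opening: 0.261
t 4.675 pos [ 0.4509 -0.3286  0.1733] jaw -94.828025245784 F [-0.6443 -0.3861 -2.0707] open 0.2611023371728992
 turn(units .1) [-0.0035 -1.2441  0.0026]  shift now-axes (units 40mm) [-5.4847 -0.0434  0.0168]  shift target-axes [-5.4402 -0.0421  0.6972] q7 -1.1122251369909444
```

Force of -2.1 N in z matches the key's weight, so it's held. Next: turn and move.

```bash
python3 -m pendant '[[-1,[0,0,0],[0,-0.62,0]],[-1,[0,0,0],[0,-0.62,0]],[-1,[-0.9,0,0.1],[0,0,0]],[-1,[-1,0,0.1],[0,0,0]],[-1,[-1,0,0.1],[0,0,0]],[-1,[-1,0,0.1],[0,0,0]],[-1,[-1,0,0.1],[0,0,0]],[-1,[-0.5,0,0.2],[0,0,0]],[-1,[0,0,0],[0,0,0]],[-1,[0,0,0],[0,0,0]]]' ; python3 - <<'E'
from h import *
plan([0.547,-0.1055,0.14],92.3)
st=monitor.observe()
np.savez('w4.npz',**{k:st[k] for k in('ee_pos','tool_rot')})
cv2.imwrite("pics/w4.png",capture("wrist")[:,:,::-1])
E
```

```text
t: 5.92
ee_pos: [0.4693, -0.1123, 0.1723]
tool_rot: [-1.229, 1.182, -1.179]
ft_force: [0.1, 0.1, -1.7]
opening: 0.258
t 5.925 pos [ 0.4693 -0.1123  0.1723] jaw -87.75698936039447 F [ 0.1222  0.0716 -1.6674] open 0.25758966247831805
 turn(units .1) [ 0.0232 -0.0099  0.0002]  shift now-axes (units 40mm) [-0.0936  0.8022  1.9494]  shift target-axes [-0.0916  0.8067  1.9476] q7 -1.4415146825219638
```

View pics/w4.png

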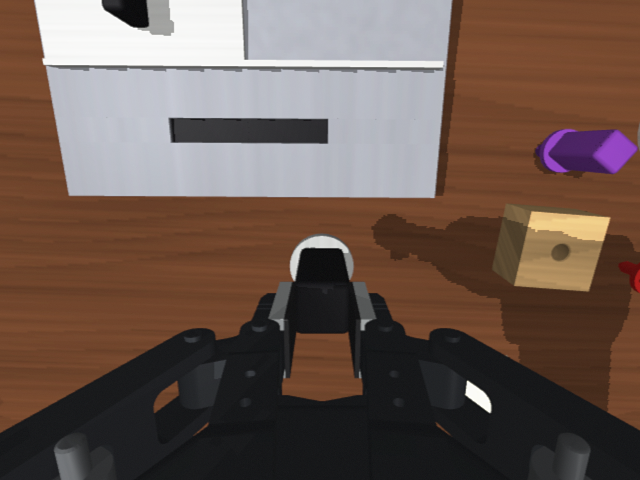

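```bash
python3 - <<'E'
from h import *
a=cv2.imread('pics/w4.png'); crop(a,155,105,345,155,4,'pics/w4g.png'); crop(a,280,225,365,340,5,'pics/w4k.png')
E
```

```text
(no output)
```

View pics/w4g.png

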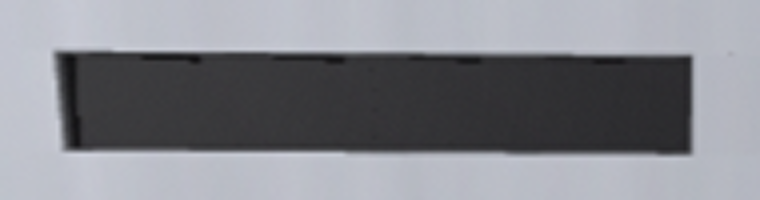

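View pics/w4k.png

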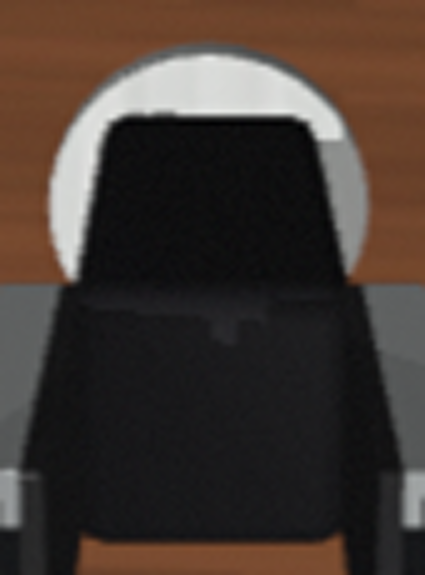

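```bash
python3 - <<'E'
from h import *
st=dict(np.load('w4.npz')); c=cam('wrist',st)
def show(n,pts,z,k,x0,y0):
    W=np.array([p2w(c,(u+.5)/k-.5+x0,(v+.5)/k-.5+y0,z) for u,v in pts]); m=W.mean(0)
    print(n,m,[round(float(np.linalg.norm(W[i]-W[(i+1)%len(W)])),4) for i in range(len(W))],[round(float(np.degrees(np.arctan2(*(W[(i+1)%len(W)]-W[i])[[1,0]]))),1) for i in range(len(W))])
show('groove',[(55,51),(692,56),(691,154),(65,150)],.07,4,155,105)
show('box front edge',[(69,196),(437,197)],.07,1,0,0)
for z in (.158,.161,.164):
  show('collar',[(48,195),(370,195)],z,5,280,225)
  show('collartop',[(209,54)],z,5,280,225)
print(st['ee_pos'])
E
```

```text
groove [ 0.5443 -0.0552  0.07  ] [0.1196, 0.0177, 0.1195, 0.0179] [-88.2, -178.1, 91.9, 1.9]
box front edge [ 0.4942 -0.058   0.07  ] [0.2922, 0.2922] [-87.9, 92.1]
collar [ 0.4699 -0.1135  0.158 ] [0.037, 0.037] [-87.7, 92.3]
collartop [ 0.4866 -0.1129  0.158 ] [0.0] [0.0]
collar [ 0.4709 -0.1135  0.161 ] [0.0364, 0.0364] [-87.7, 92.3]
collartop [ 0.4874 -0.1128  0.161 ] [0.0] [0.0]
collar [ 0.472  -0.1134  0.164 ] [0.0359, 0.0359] [-87.7, 92.3]
collartop [ 0.4881 -0.1128  0.164 ] [0.0] [0.0]
[ 0.4693 -0.1123  0.1723]
```

```bash
python3 -m pendant '[[-1,[-0.09,0,0.7],[0.02,0,0]],[-1,[0,0,0.8],[0,0,0]],[-1,[0,0.3,0.43],[0,0,0]],[-1,[0,0.6,0],[0,0,0]],[-1,[0,0.15,0],[0,0,0]],[-1,[0,0,0],[0,0,0]],[-1,[0,0,0],[0,0,0]]]' ; python3 - <<'E'
from h import *
plan([0.5464,-0.1055,0.115],92.2)
st=monitor.observe()
np.savez('w5.npz',**{k:st[k] for k in('ee_pos','tool_rot')})
a=capture("wrist")[:,:,::-1];cv2.imwrite("pics/w5.png",a)
crop(capture("scene")[:,:,::-1],210,150,410,300,4,"pics/s5.png")
E
```

```text
t: 6.85
ee_pos: [0.5477, -0.1053, 0.1325]
tool_rot: [-1.225, 1.178, -1.182]
ft_force: [0.1, 0.1, -0.9]
opening: 0.258
t 6.85 pos [ 0.5477 -0.1053  0.1325] jaw -87.75433966137345 F [ 0.123   0.1004 -0.8633] open 0.2581555802497251
 turn(units .1) [-0.0325  0.008   0.003 ]  shift now-axes (units 40mm) [ 0.0038  0.4369 -0.035 ]  shift target-axes [ 0.0039  0.4371 -0.0336] q7 -1.4869919701096546
```

View pics/w5.png

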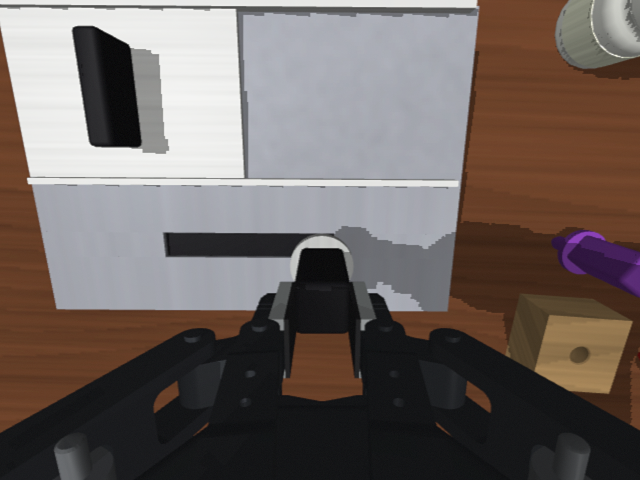

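View pics/s5.png

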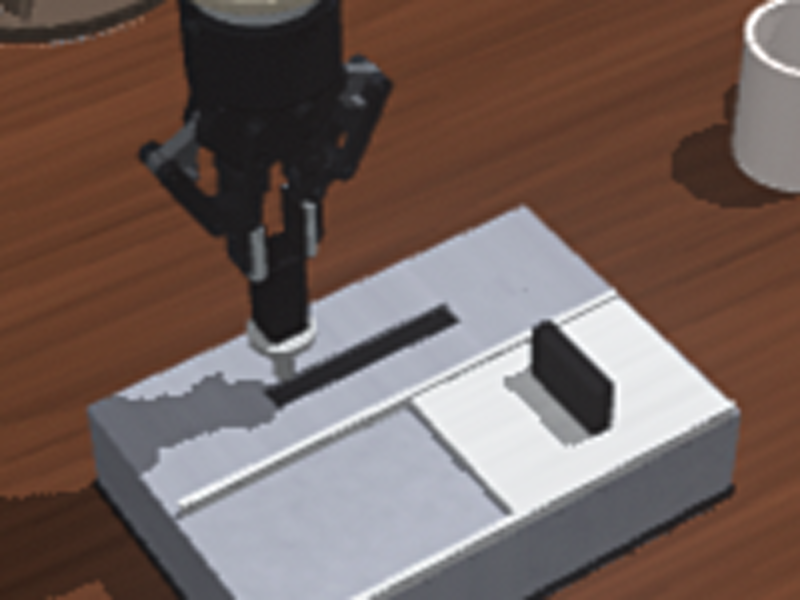

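```bash
python3 - <<'E'
from h import *
st=dict(np.load('w5.npz')); c=cam('wrist',st)
a=cv2.imread('pics/w5.png'); crop(a,155,222,360,292,4,'pics/w5g.png')
for u,v,z in [(164,233,.07),(169,256.5,.07),(290,233.5,.07),(290,256.5,.07)]: print(p2w(c,u,v,z))
# expected pixel of tip if at floor
E
```

```text
[0.5507 0.0041 0.07  ]
[0.5336 0.0018 0.07  ]
[ 0.5538 -0.0842  0.07  ]
[ 0.5369 -0.0845  0.07  ]
```

View pics/w5g.png

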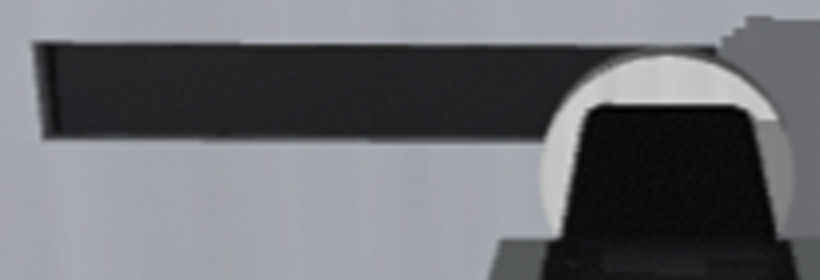

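```bash
python3 -m pendant '[[-1,[0,0.1,-0.035],[0,0,0]],[-1,[0,0.15,0],[0,0,0]],[-1,[0,0.15,0],[0,0,0]],[-1,[0,0,0],[0,0,0]]]' ;python3 -m pendant '[[-1,[0,0.04,0],[0,0,0]],[-1,[0,0.04,0],[0,0,0]],[-1,[0,0,0],[0,0,0]]]'
```

```text
t: 7.45
ee_pos: [0.5459, -0.1049, 0.1152]
tool_rot: [-1.227, 1.179, -1.18]
ft_force: [-0.1, -0.6, -1.9]
opening: 0.257
t: 7.82
ee_pos: [0.5478, -0.105, 0.1146]
tool_rot: [-1.224, 1.175, -1.183]
ft_force: [-2.5, 0.5, 16.3]
opening: 0.254
```

```bash
python3 -m pendant '[[-1,[0,-0.03,0],[0,0,0]],[-1,[-0.06,0,0],[0,0,0]],[-1,[-0.06,0,0],[0,0,0]],[-1,[-0.06,0,0],[0,0,0]],[-1,[-0.06,0,0],[0,0,0]]]'; python3 -m pendant '[[-1,[-0.06,0,0],[0,0,0]],[-1,[-0.06,0,0],[0,0,0]],[-1,[-0.06,0,0],[0,0,0]],[-1,[-0.06,0,0],[0,0,0]]]'
```

```text
t: 8.45
ee_pos: [0.5466, -0.098, 0.1147]
tool_rot: [-1.226, 1.176, -1.186]
ft_force: [-0.7, -6.5, 6.7]
opening: 0.259
t: 8.95
ee_pos: [0.5465, -0.0883, 0.1148]
tool_rot: [-1.226, 1.176, -1.186]
ft_force: [-0.1, -6.3, 6.2]
opening: 0.253
```

```bash
for i in 1 ; do python3 -m pendant '[[-1,[-0.06,0,0],[0,0,0]],[-1,[-0.06,0,0],[0,0,0]],[-1,[-0.06,0,0],[0,0,0]],[-1,[-0.06,0,0],[0,0,0]]]'; done; python3 -m pendant '[[-1,[-0.06,0,0],[0,0,0]],[-1,[-0.06,0,0],[0,0,0]],[-1,[-0.06,0,0],[0,0,0]],[-1,[-0.06,0,0],[0,0,0]]]'
```

```text
t: 9.45
ee_pos: [0.5462, -0.0787, 0.1148]
tool_rot: [-1.225, 1.176, -1.186]
ft_force: [0.1, -7.4, 6.4]
opening: 0.256
t: 9.95
ee_pos: [0.5457, -0.0689, 0.1147]
tool_rot: [-1.225, 1.176, -1.185]
ft_force: [0.9, -5.4, 5.3]
opening: 0.256
```

```bash
python3 -m pendant '[[-1,[-0.06,0,0],[0,0,0]],[-1,[-0.06,0,0],[0,0,0]],[-1,[-0.06,0,0],[0,0,0]]]'; python3 -m pendant '[[-1,[-0.06,0,0],[0,0,0]],[-1,[-0.06,0,0],[0,0,0]],[-1,[-0.06,0,0],[0,0,0]]]'
```

```text
t: 10.32
ee_pos: [0.5438, -0.0587, 0.1132]
tool_rot: [-1.227, 1.179, -1.18]
ft_force: [-0.4, 0.5, -1.7]
opening: 0.253
t: 10.7
ee_pos: [0.5437, -0.0541, 0.1135]
tool_rot: [-1.228, 1.179, -1.183]
ft_force: [0.7, -8.4, -2.9]
opening: 0.255
```

```bash
python3 -m pendant '[[-1,[0.1,0,0],[0,0,0]],[-1,[0.06,0,0],[0,0,0]],[-1,[0,0.05,0],[0,0,0]],[-1,[0,0,0],[0,0,0]]]'; python3 -m pendant '[[-1,[0,0.05,0],[0,0,0]],[-1,[0,0.05,0],[0,0,0]],[-1,[0,0,0],[0,0,0]]]'
```

```text
t: 11.2
ee_pos: [0.5441, -0.0583, 0.1114]
tool_rot: [-1.226, 1.178, -1.18]
ft_force: [-0.6, -0.6, -1.0]
opening: 0.26
t: 11.58
ee_pos: [0.5441, -0.0587, 0.1074]
tool_rot: [-1.226, 1.179, -1.181]
ft_force: [0.7, -0.8, -1.8]
opening: 0.252
```

```bash
python3 -m pendant '[[-1,[0,0.1,0],[0,0,0]],[-1,[0,0.1,0],[0,0,0]],[-1,[0,0,0],[0,0,0]]]'; python3 -m pendant '[[-1,[0,0.1,0],[0,0,0]],[-1,[0,0.1,0],[0,0,0]],[-1,[0,0.08,0],[0,0,0]],[-1,[0,0,0],[0,0,0]]]'
```

```text
t: 11.95
ee_pos: [0.544, -0.0587, 0.0991]
tool_rot: [-1.227, 1.179, -1.181]
ft_force: [-0.2, -1.2, -3.3]
opening: 0.257
t: 12.45
ee_pos: [0.544, -0.0587, 0.088]
tool_rot: [-1.227, 1.179, -1.181]
ft_force: [0.0, -1.6, -3.3]
opening: 0.259
```

```bash
python3 -m pendant '[[-1,[0,0.04,0],[0,0,0]],[-1,[0,0.04,0],[0,0,0]],[-1,[0,0,0],[0,0,0]],[-1,[0,0,0],[0,0,0]]]'; python3 - <<'E'
from h import *
cv2.imwrite("pics/w6.png",capture("wrist")[:,:,::-1])
crop(capture("scene")[:,:,::-1],210,150,410,300,4,"pics/s6.png")
E
```

```text
t: 12.95
ee_pos: [0.5447, -0.0587, 0.0869]
tool_rot: [-1.225, 1.177, -1.182]
ft_force: [-5.8, -1.2, 16.9]
opening: 0.258
```

View pics/w6.png

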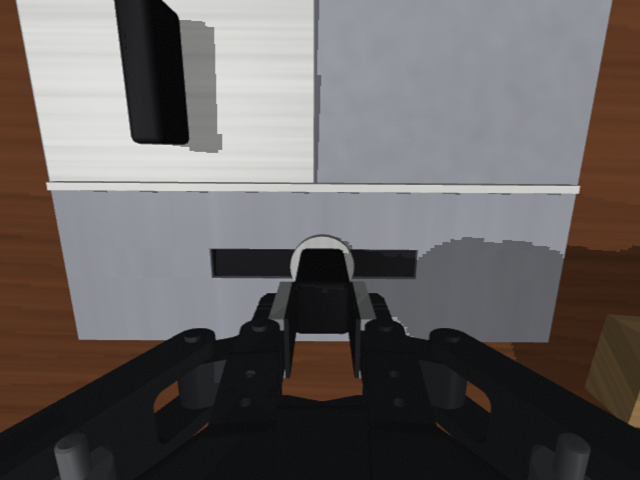

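View pics/s6.png

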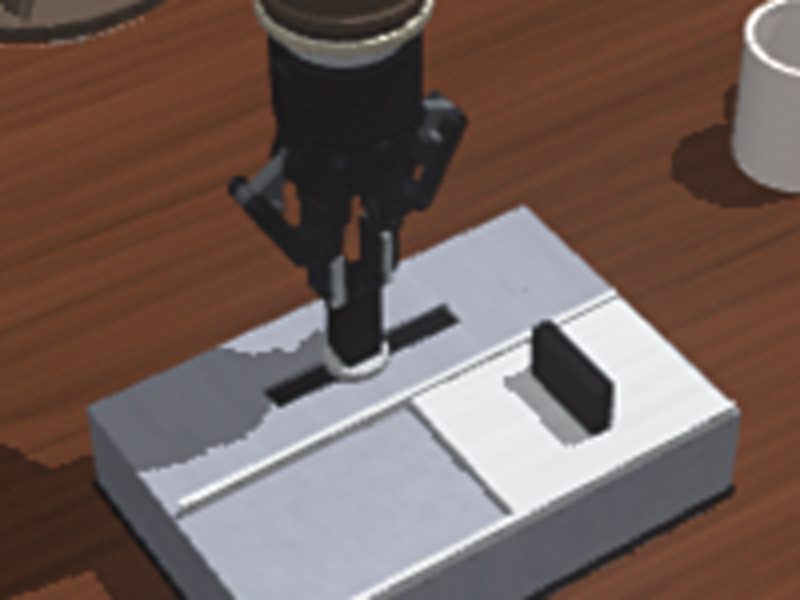

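The collar is on the plate: z = 0.0869, exactly as predicted, with 17 N of contact force. I'll relieve the pressure, release and lift.

```bash
python3 -m pendant '[[-1,[0,-0.05,0],[0,0,0]],[-1,[0,0,0],[0,0,0]],[-0.2,[0,0,0],[0,0,0]],[-0.1,[0,0,0],[0,0,0]],[-0.1,[0,0,0],[0,0,0]],[0,[0,0,0],[0,0,0]],[0,[0,0,0],[0,0,0]]]'; python3 -m pendant '[[0,[0,-0.5,0],[0,0,0]],[0,[0,-0.6,0],[0,0,0]],[0,[0,-0.8,0],[0,0,0]],[0,[0,-0.6,0],[0,0,0]],[0,[0,0,0],[0,0,0]],[0,[0,0,0],[0,0,0]]]';python3 - <<'E'
from h import *
st=monitor.observe()
np.savez('w7.npz',**{k:st[k] for k in('ee_pos','tool_rot')})
cv2.imwrite("pics/w7.png",capture("wrist")[:,:,::-1])
crop(capture("scene")[:,:,::-1],210,150,410,300,4,"pics/s7.png")
E
```

```text
t: 13.92
ee_pos: [0.5442, -0.0586, 0.0872]
tool_rot: [-1.226, 1.178, -1.181]
ft_force: [-0.2, 0.3, -0.1]
opening: 0.499
t: 14.68
ee_pos: [0.5436, -0.0586, 0.1866]
tool_rot: [-1.227, 1.179, -1.18]
ft_force: [0.2, 0.9, -0.3]
opening: 0.502
```

View pics/w7.png

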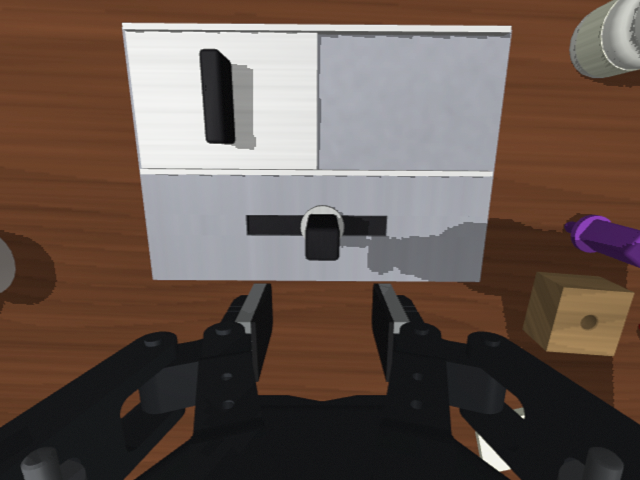

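View pics/s7.png

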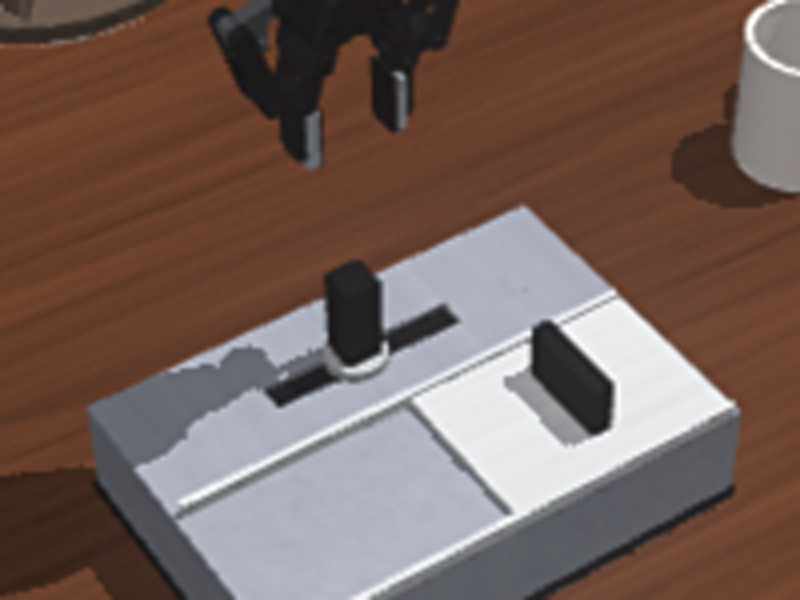

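```bash
python3 - <<'E'
from h import *
st=dict(np.load('w7.npz')); c=cam('wrist',st)
P=[p2w(c,u,v,.112) for u,v in [(200,50),(218,50),(235,142),(206,142)]]; print(np.array(P),np.mean(P,0))
plan([0.638,0.0185,0.19],92.2); plan([0.638,0.0185,0.09],92.2)
E
```

```text
[[0.6666 0.0238 0.112 ]
 [0.667  0.0122 0.112 ]
 [0.6099 0.0025 0.112 ]
 [0.6092 0.0225 0.112 ]] [0.6382 0.0152 0.112 ]
t 14.775 pos [ 0.5433 -0.0586  0.1861] jaw -87.7259250685532 F [ 0.1674 -0.1366 -0.0796] open 0.4999806979255561
 turn(units .1) [-0.0015  0.0129 -0.0009]  shift now-axes (units 40mm) [-1.8333 -0.0961  2.4425]  shift target-axes [-1.8364 -0.0966  2.4401] q7 -1.5652958334649871
t 14.775 pos [ 0.5433 -0.0586  0.1861] jaw -87.7259250685532 F [ 0.1674 -0.1366 -0.0796] open 0.4999806979255561
 turn(units .1) [-0.0015  0.0129 -0.0009]  shift now-axes (units 40mm) [-1.8331  2.4039  2.4421]  shift target-axes [-1.8364  2.4034  2.4401] q7 -1.5652958334649871
```

```bash
python3 -m pendant '[[0.1,[-0.6,0,0.8],[0,0,0]],[0.1,[-0.6,0,0.8],[0,0,0]],[0.1,[-0.63,0,0.84],[0,0,0]],[0.1,[0,0.6,0],[0,0,0]],[0.1,[0,0.6,0],[0,0,0]],[0.1,[0,0,0],[0,0,0]],[0.1,[0,0,0],[0,0,0]]]';python3 - <<'E'
from h import *
plan([0.638,0.0185,0.09],92.2)
cv2.imwrite("pics/w8.png",capture("wrist")[:,:,::-1])
E
```

```text
t: 15.65
ee_pos: [0.6389, 0.0184, 0.1398]
tool_rot: [-1.226, 1.178, -1.181]
ft_force: [0.6, 0.8, 0.2]
opening: 0.544
t 15.65 pos [0.6389 0.0184 0.1398] jaw -87.73317694065834 F [0.5878 0.8407 0.218 ] open 0.5436138052270982
 turn(units .1) [-0.0214  0.0117  0.0001]  shift now-axes (units 40mm) [-0.0046  1.2451 -0.0256]  shift target-axes [-0.0046  1.2452 -0.023 ] q7 -1.7069370471674943
```

View pics/w8.png

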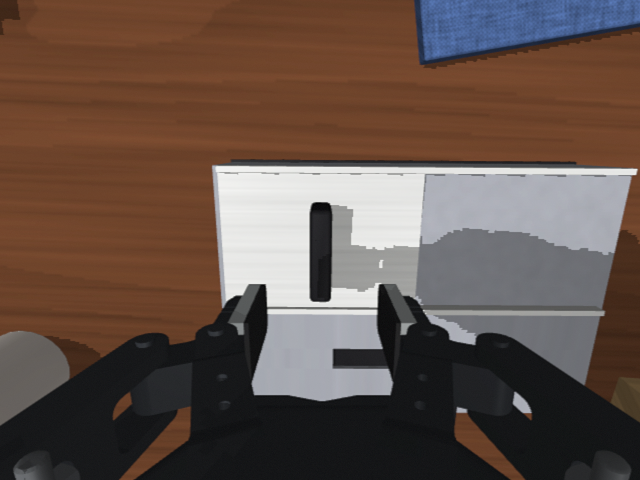

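The fin is centred between the fingers (column 321). I'll descend and grip it.

```bash
python3 -m pendant '[[0.1,[0,0.6,0],[0,0,0]],[0.1,[0,0.6,0],[0,0,0]],[0.1,[0,0,0],[0,0,0]],[-1,[0,0,0],[0,0,0]],[-1,[0,0,0],[0,0,0]],[-1,[0,0,0],[0,0,0]],[-1,[0,0,0],[0,0,0]],[-1,[0,0,0],[0,0,0]]]' 40; python3 -m pendant '[[-1,[0.2,0,0],[0,0,0]],[-1,[0.3,0,0],[0,0,0]],[-1,[0,0,0],[0,0,0]]]'
```

```text
t: 16.7
ee_pos: [0.6389, 0.0184, 0.0915]
tool_rot: [-1.226, 1.178, -1.181]
ft_force: [1.0, -0.9, 0.3]
opening: -0.003
t: 17.08
ee_pos: [0.6396, -0.0041, 0.0913]
tool_rot: [-1.226, 1.18, -1.184]
ft_force: [-0.6, 0.7, 0.7]
opening: 0.001
```

The opening reads 0, where a gripped fin should give about 0.16. I'll look before moving on.

```bash
python3 - <<'E'
from h import *
cv2.imwrite("pics/w9.png",capture("wrist")[:,:,::-1])
crop(capture("scene")[:,:,::-1],210,130,410,280,4,"pics/s9.png")
E
```

```text
(no output)
```

View pics/w9.png

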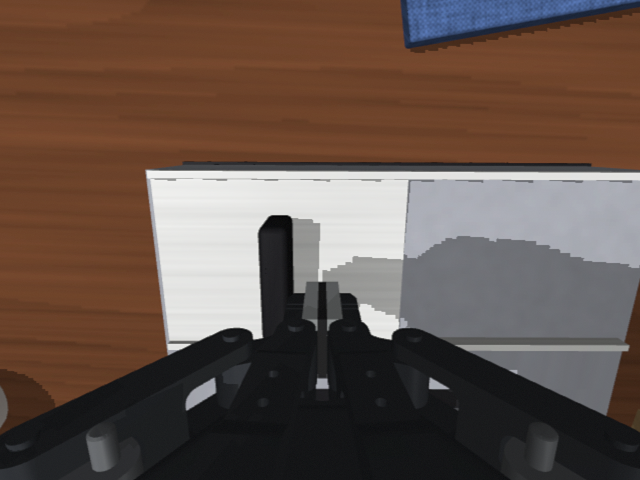

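View pics/s9.png

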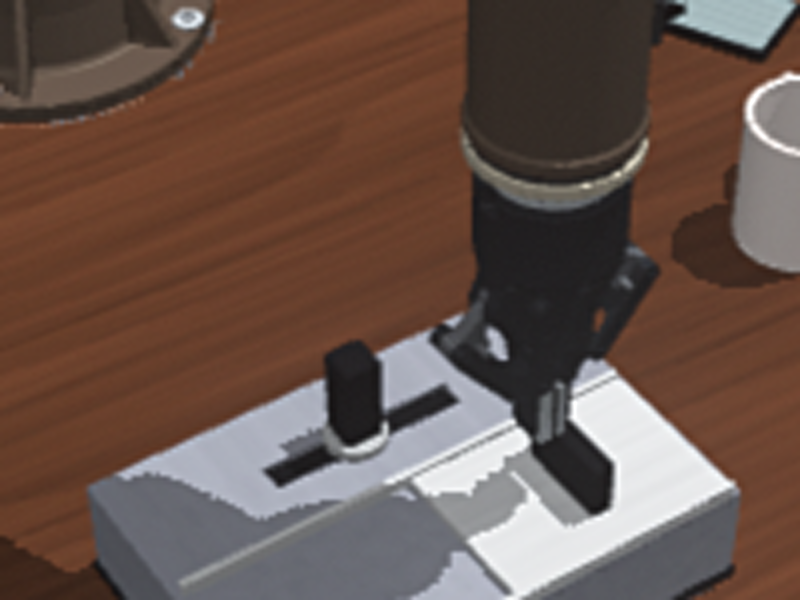

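```bash
python3 - <<'E'
from h import *
st=monitor.observe(); c=cam('wrist',st); print(st['ee_pos'])
print('tcp px',w2p(c,st['ee_pos']))
x=np.array([.9993,.0385,0]);y=np.array([-.0385,.9993,0])
f=np.array([.6385,.018,0])
for z in (.076,.112):
  for s in (-1,1):
    for q in (-1,1): print(z,s,q,w2p(c,f+.03*s*x+.007*q*y+[0,0,z]), w2p(cam('scene'),f+.03*s*x+.007*q*y+[0,0,z]))
print(w2p(cam('scene'),st['ee_pos']))
E
```

```text
[ 0.6396 -0.002   0.0914]
tcp px [319.0154 273.1473]
0.076 -1 -1 [297.6287 312.1324] [340.7093 242.455 ]
0.076 -1 1 [274.3003 312.1172] [345.9166 239.84  ]
0.076 1 -1 [295.774  213.4592] [357.4035 259.4109]
0.076 1 1 [270.6421 213.45  ] [362.6828 256.6461]
0.112 -1 -1 [292.8425 344.2004] [341.1823 230.725 ]
0.112 -1 1 [264.9817 344.1795] [346.4937 228.109 ]
0.112 1 -1 [290.1449 227.5618] [358.2422 247.699 ]
0.112 1 1 [259.6724 227.5494] [363.6284 244.9299]
[344.3513 248.493 ]
```

```bash
python3 -m pendant '[[-1,[-0.1,0,0],[0,0,0]],[-1,[0,0,0],[0,0,0]]]'; python3 -m pendant '[[-1,[-0.1,0,0],[0,0,0]],[-1,[0,0,0],[0,0,0]]]'
```

```text
t: 17.42
ee_pos: [0.6394, 0.0036, 0.0914]
tool_rot: [-1.226, 1.178, -1.179]
ft_force: [0.5, 0.0, -1.3]
opening: -0.003
t: 17.68
ee_pos: [0.6393, 0.0072, 0.0914]
tool_rot: [-1.226, 1.178, -1.18]
ft_force: [0.1, -0.6, 0.0]
opening: -0.0
```

```bash
python3 - <<'E'
from h import *
a=capture("wrist")[:,:,::-1];cv2.imwrite("pics/w10.png",a); crop(a,220,180,420,330,4,"pics/w10c.png")
crop(capture("scene")[:,:,::-1],320,200,380,270,10,"pics/s10.png")
E
```

```text
(no output)
```

View pics/w10c.png

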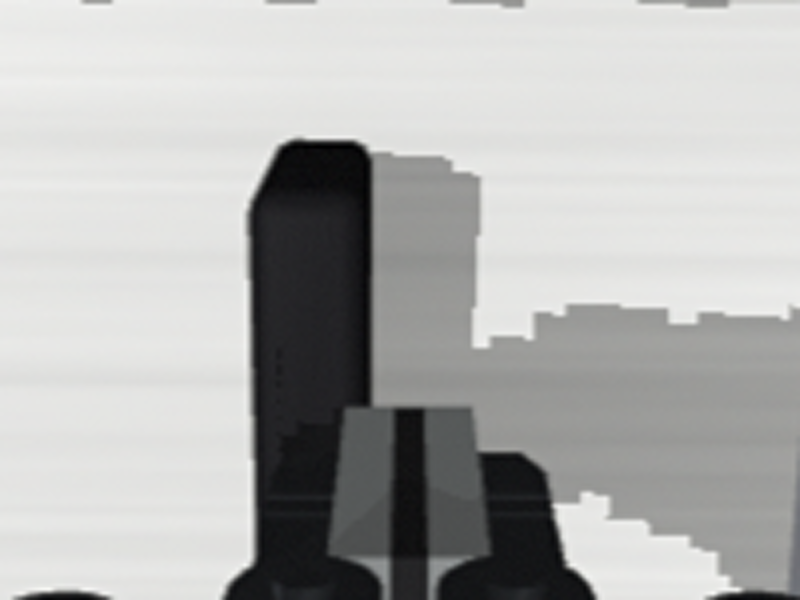

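View pics/s10.png

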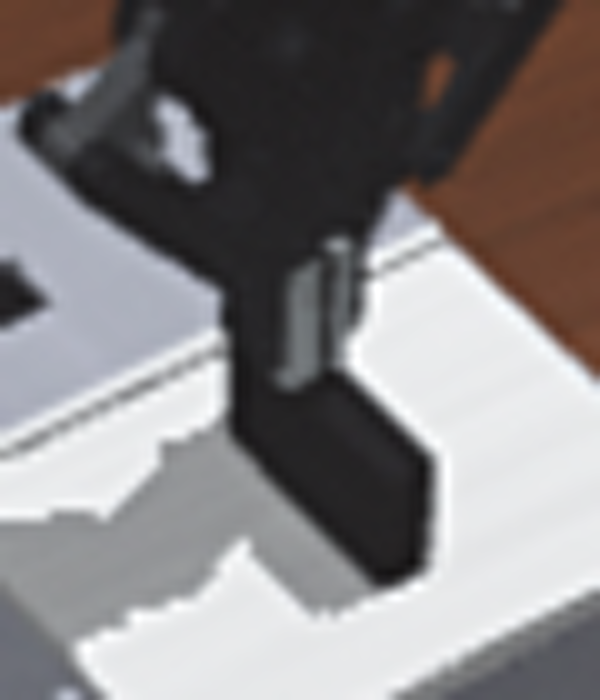

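```bash
python3 - <<'E'
from h import *
p=camera_params('wrist');T=np.array(p['tool_from_camera']);K=p['camera_matrix']
for v in (282,319):
  for u in (306,339):
    d=T[:3,:3]@np.array([(u-K[0,2])/K[0,0],-(v-K[1,2])/K[1,1],-1.]);o=T[:3,3]
    for z in (.011,0,-.011):
      s=(z-o[2])/d[2]; print(u,v,'toolz',z,o+s*d)
st=monitor.observe(); print(st['ee_pos'],st['qpos'],w2p(cam('scene'),st['ee_pos']))
E
```

```text
306 282 toolz 0.011 [-0.0051 -0.041   0.011 ]
306 282 toolz 0 [-0.0064 -0.0129  0.    ]
306 282 toolz -0.011 [-0.0078  0.0151 -0.011 ]
339 282 toolz 0.011 [ 0.0087 -0.0409  0.011 ]
339 282 toolz 0 [ 0.0101 -0.0129  0.    ]
339 282 toolz -0.011 [ 0.0115  0.0151 -0.011 ]
306 319 toolz 0.011 [-0.0036 -0.074   0.011 ]
306 319 toolz 0 [-0.0047 -0.0526  0.    ]
306 319 toolz -0.011 [-0.0057 -0.0312 -0.011 ]
339 319 toolz 0.011 [ 0.0072 -0.074   0.011 ]
339 319 toolz 0 [ 0.0083 -0.0526  0.    ]
339 319 toolz -0.011 [ 0.0094 -0.0312 -0.011 ]
[0.6393 0.0066 0.0914] [-0.0092  0.555  -0.1267  1.645   0.0825  0.9449 -1.6961] [347.6098 246.8179]
```

```bash
python3 - <<'E'
from h import *
st=monitor.observe()
def ray(c,u,v):
    K,Rm,o=c; d=Rm@np.array([(u-K[0,2])/K[0,0],-(v-K[1,2])/K[1,1],-1.]); return o,d/np.linalg.norm(d)
def tri(a,b):
    (o1,d1),(o2,d2)=a,b
    s=np.linalg.lstsq(np.c_[d1,-d2],o2-o1,rcond=None)[0]; p,q=o1+s[0]*d1,o2+s[1]*d2
    return (p+q)/2,np.linalg.norm(p-q)
print(st['ee_pos'])
# pad corner nearest +x, -y side: wrist crop (475,408); scene crop (278,388)
print(tri(ray(cam('wrist',st),220+475/4,180+408/4),ray(cam('scene'),320+278/10,200+388/10)))
print(tri(ray(cam('wrist',st),220+343/4,180+408/4),ray(cam('scene'),320+345/10,200+365/10)))
E
```

```text
[0.6393 0.0066 0.0914]
(array([ 0.6495, -0.0017,  0.1293]), np.float64(0.0003136795606972458))
(array([0.6502, 0.013 , 0.1295]), np.float64(0.002975991804478346))
```

```bash
python3 - <<'E'
from rig import env; print(env.grip_depth)
E
python3 -m pendant '[[0,[-0.28,0,0],[0,0,0]],[0,[0,0,0],[0,0,0]],[0,[0,0,0],[0,0,0]],[0,[0,0,0],[0,0,0]],[0,[0,0.3,0],[0,0,0]],[0,[0,0.3,0],[0,0,0]],[0,[0,0.2,0],[0,0,0]],[0,[0,0,0],[0,0,0]]]'; python3 -m pendant '[[0,[0,0.1,0],[0,0,0]],[0,[0,0.1,0],[0,0,0]],[0,[0,0,0],[0,0,0]]]'; python3 -m pendant '[[-1,[0,0,0],[0,0,0]],[-1,[0,0,0],[0,0,0]],[-1,[0,0,0],[0,0,0]],[-1,[0,0,0],[0,0,0]],[-1,[0,0,0],[0,0,0]]]' 30
```

```text
0.0187
t: 18.77
ee_pos: [0.6382, 0.0175, 0.0582]
tool_rot: [-1.228, 1.18, -1.18]
ft_force: [0.6, 0.7, 0.5]
opening: 0.497
t: 19.15
ee_pos: [0.6387, 0.0176, 0.0511]
tool_rot: [-1.227, 1.179, -1.181]
ft_force: [-1.0, 0.0, -0.0]
opening: 0.502
t: 19.77
ee_pos: [0.6391, 0.0178, 0.0517]
tool_rot: [-1.226, 1.178, -1.181]
ft_force: [-1.6, 0.8, 4.2]
opening: 0.156
```

The opening of 0.156 is about 13 mm, so the fin is gripped. Now I'll slide it.

```bash
python3 -m pendant '[[-1,[0.1,0,0],[0,0,0]],[-1,[0.2,0,0],[0,0,0]],[-1,[0.2,0,0],[0,0,0]],[-1,[0,0,0],[0,0,0]]]'; python3 -m pendant '[[-1,[0.3,0,0],[0,0,0]],[-1,[0.3,0,0],[0,0,0]],[-1,[0.3,0,0],[0,0,0]],[-1,[0.3,0,0],[0,0,0]],[-1,[0.3,0,0],[0,0,0]],[-1,[0.3,0,0],[0,0,0]],[-1,[0.3,0,0],[0,0,0]],[-1,[0.2,0,0],[0,0,0]],[-1,[0,0,0],[0,0,0]]]'
```

```text
t: 20.27
ee_pos: [0.6398, -0.0044, 0.0516]
tool_rot: [-1.226, 1.179, -1.183]
ft_force: [-2.1, -1.5, 7.0]
opening: 0.157
t: 21.4
ee_pos: [0.6429, -0.0967, 0.0516]
tool_rot: [-1.227, 1.18, -1.183]
ft_force: [-3.0, -1.6, 7.6]
opening: 0.155
```

```bash
python3 -m pendant '[[-1,[0.08,0,0],[0,0,0]],[-1,[0.06,0,0],[0,0,0]],[-1,[0,0,0],[0,0,0]]]';  python3 -m pendant '[[-1,[0.06,0,0],[0,0,0]],[-1,[0,0,0],[0,0,0]],[-1,[0,0,0],[0,0,0]]]'
```

```text
t: 21.78
ee_pos: [0.643, -0.1006, 0.0517]
tool_rot: [-1.227, 1.179, -1.181]
ft_force: [-3.0, 0.8, 8.2]
opening: 0.154
t: 22.15
ee_pos: [0.643, -0.1005, 0.0516]
tool_rot: [-1.226, 1.18, -1.178]
ft_force: [-5.0, 7.1, 8.4]
opening: 0.158
```

```bash
python3 -m pendant '[[-1,[0,0,0],[0,0,0]],[-1,[-0.04,0,0],[0,0,0]],[-0.3,[0,0,0],[0,0,0]],[-0.2,[0,0,0],[0,0,0]],[-0.2,[0,0,0],[0,0,0]],[-0.2,[0,0,0],[0,0,0]]]';  python3 -m pendant '[[-0.2,[0,-0.4,0],[0,0,0]],[-0.2,[0,-0.8,0],[0,0,0]],[-0.2,[0,-1,0],[0,0,0]],[-0.2,[0,-1,0],[0,0,0]],[-0.2,[0,-0.5,-0.5],[0,0,0]],[-0.2,[0,0,-0.8],[0,0,0]],[-0.2,[0,0,-0.3],[0,0,0]],[-0.2,[0,0,0],[0,0,0]],[-0.2,[0,0,0],[0,0,0]]]'; python3 - <<'E'
from h import *
cv2.imwrite("pics/w11.png",capture("wrist")[:,:,::-1])
b=capture("scene")[:,:,::-1];cv2.imwrite("pics/s11.png",b)
crop(capture("top")[:,:,::-1],150,150,510,320,2,"pics/t11.png")
E
```

```text
t: 22.9
ee_pos: [0.6436, -0.1009, 0.0513]
tool_rot: [-1.226, 1.179, -1.181]
ft_force: [-0.8, 0.3, 0.6]
opening: 0.401
t: 24.02
ee_pos: [0.5803, -0.1031, 0.1994]
tool_rot: [-1.226, 1.178, -1.181]
ft_force: [0.3, 0.7, -0.3]
opening: 0.398
```

View pics/w11.png

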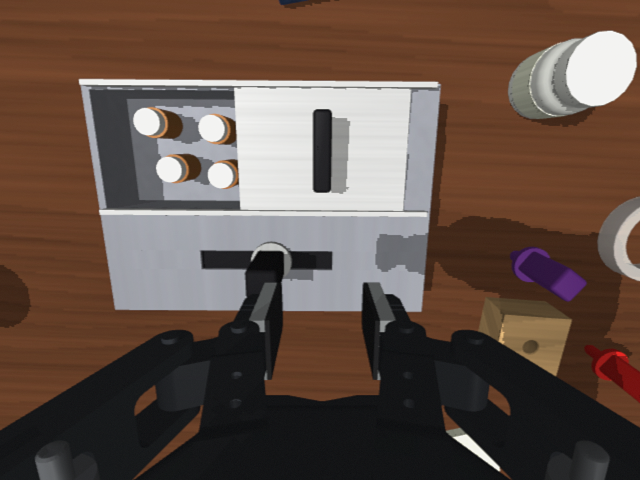

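View pics/s11.png

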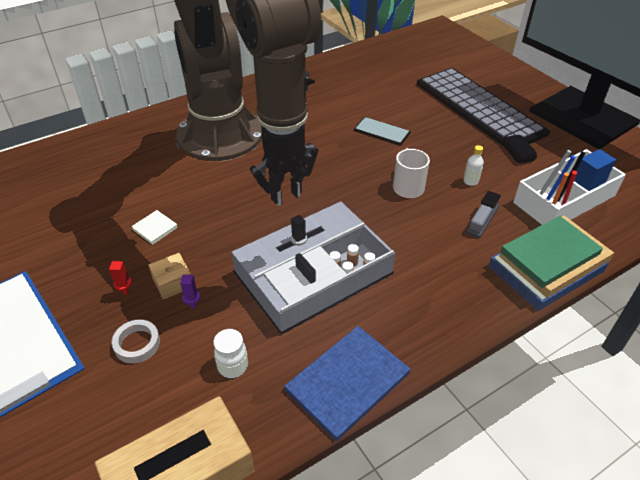

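View pics/t11.png

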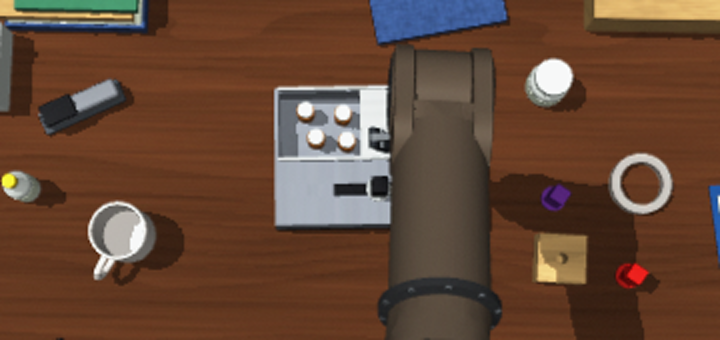

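```bash
python3 - <<'E'
from h import *
c=cam('wrist',monitor.observe())
m=np.mean([p2w(c,u,v,.112) for u,v in [(313.5,111),(331,111),(331,191),(313.5,191)]],0); print(m, (m-np.array([.6385,.018,.112]))@[-.0385,.9993,0])
s=cam('scene');print('key top px exp',w2p(s,[.5441,-.0587,.132]),'collar',w2p(s,[.5441,-.0587,.076]))
crop(cv2.imread('pics/s11.png'),250,200,350,275,8,'pics/s11c.png')
E
```

```text
[ 0.6418 -0.1023  0.112 ] -0.12035882842094814
key top px exp [297.6649 217.9543] collar [298.2821 236.4107]
```

View pics/s11c.png

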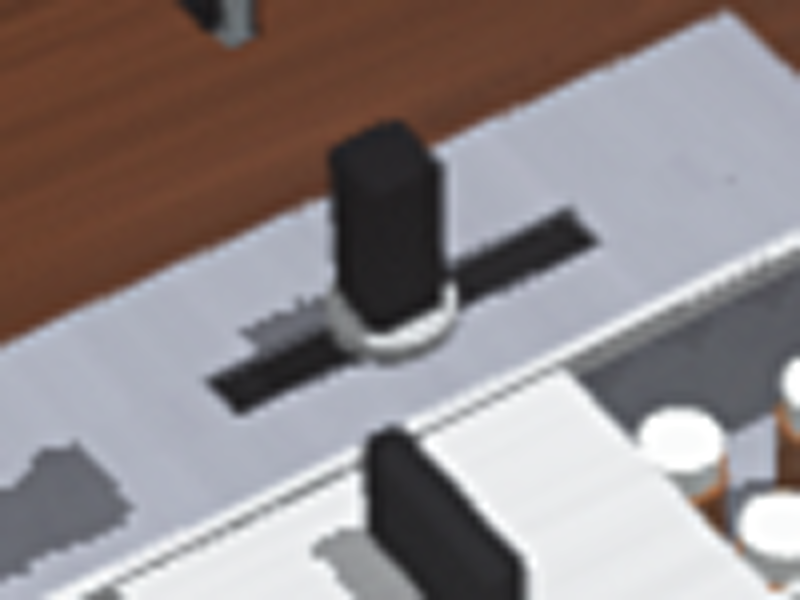

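The key stands upright with its collar on the plate: its top is at about (298,219), where I expected it. The hatch is open by about 120 mm and the gripper is clear, so I'm handing in.

```bash
python3 - <<'E'
from rig import env; print(env.sign_off())
E
```

```text
the job is handed in; nothing more can be done
None
```

The key is standing in the release and the hatch is fully open; I handed the job in at about 24 s. No verdict was reported.

**What I did:** I took the black key from its stand and set its tip on the groove floor near the -y end. I then slid it along with about 6–8 N of pressure until it dropped, near the middle of the groove. I pushed it home until the collar met the plate, released it, gripped the fin and slid the hatch to its stop.

**Last checks:**
- **Key:** it looks upright in the scene picture, collar on the plate. At release the tool was at z = 0.087 m, as predicted for fully home.
- **Hatch:** travel was about 119 mm by arm motion and 120 mm by the wrist picture, and the arm felt the stop at about 7 N.
- **Bystanders:** none looks moved in the pictures; I did not measure them. The purple and red look-alikes were left alone.
- **Robot:** the gripper is clear, with no contact force.

**What disagreed:**
- **First fin grasp:** it missed, and the fingers closed above the fin. Measured from two cameras, the fingertips were about 38 mm behind the reported TCP, although the description puts the TCP at their very end. I went about 40 mm lower and the second grasp held.
- **Key grip:** because of that same offset, the key was held only near the top of its grip. It did not slip.

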